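# Find the deepest test socket with a depth rod

## Task

One of the three aluminium test sockets on the bench has been bored deeper than the other two. Take the red-handled depth rod from its blue stand and sound the bores with it until you find that one, each time pushing the stiff plug inside gently down until the rod lands on the firm bottom (at most 20 N on the bottom); then leave the rod standing upright in the deepest bore, fully bottomed and let go. Carry the rod, never let it drop or topple, and leave the other things on the bench alone.

Things in the scene. Friction and masses are not known exactly. Their poses are not given: they have to be found in the camera images.
- socket_1: Aluminium test socket, upright block 62 x 62 mm, 72 mm tall, fixed to the bench. Origin: centre of its underside, z up. A round bore 15.6 mm wide with a 2 mm chamfer runs straight down its middle. Depth of the bore's steel bottom below the top face: 24 to 36 mm in two of the sockets, 44 to 54 mm in the deep one; which is the deep one changes and cannot be seen
- socket_2: Aluminium test socket, upright block 62 x 62 mm, 72 mm tall, fixed to the bench. Origin: centre of its underside, z up. A round bore 15.6 mm wide with a 2 mm chamfer runs straight down its middle. Depth of the bore's steel bottom below the top face: 24 to 36 mm in two of the sockets, 44 to 54 mm in the deep one; which is the deep one changes and cannot be seen
- socket_3: Aluminium test socket, upright block 62 x 62 mm, 72 mm tall, fixed to the bench. Origin: centre of its underside, z up. A round bore 15.6 mm wide with a 2 mm chamfer runs straight down its middle. Depth of the bore's steel bottom below the top face: 24 to 36 mm in two of the sockets, 44 to 54 mm in the deep one; which is the deep one changes and cannot be seen
- mouth_1 (a point): Centre of the bore's mouth on the top face of socket_1, 72 mm above its origin. A black plug hides the bottom, its top 8 to 18 mm below the face at first: it yields downwards to a push of about 5 N (more than the rod's weight), stays where it is left, never springs back, and ends level with the steel bottom, a far stiffer stop: 8 N per mm of give
- mouth_2 (a point): Centre of the bore's mouth on the top face of socket_2, 72 mm above its origin. A black plug hides the bottom, its top 8 to 18 mm below the face at first: it yields downwards to a push of about 5 N (more than the rod's weight), stays where it is left, never springs back, and ends level with the steel bottom, a far stiffer stop: 8 N per mm of give
- mouth_3 (a point): Centre of the bore's mouth on the top face of socket_3, 72 mm above its origin. A black plug hides the bottom, its top 8 to 18 mm below the face at first: it yields downwards to a push of about 5 N (more than the rod's weight), stays where it is left, never springs back, and ends level with the steel bottom, a far stiffer stop: 8 N per mm of give
- rod: Depth rod, 130 mm long, 0.18 kg: a plain steel shaft 14 mm in diameter with its tip chamfered, and from 80 to 130 mm above the tip a red round handle 22 mm in diameter to grip. Origin: centre of the tip's flat end; z along the rod towards the handle. It starts standing upright in the stand, tip 10 mm above the bench
- rod_tip (a point): Centre of the flat lower end of the rod
- stand: Blue plastic block 60 x 60 mm, 45 mm tall, fixed to the bench, with a 17 mm round hole 35 mm deep in its top, in which the rod stands. Origin: centre of its underside
- sensor: Bystander: loose black round sensor, 44 mm in diameter, 19 mm tall, red cap. Origin: centre of its underside
- jar: Bystander: small white jar with a blue cap, 44 mm in diameter, 60 mm tall. Origin: centre of its underside
- driver: Bystander: screwdriver with yellow handle, 170 mm long, lying on the bench. Origin: below its middle
Things that resemble listed ones, but are neither listed nor needed, are in the scene too. What is meant by the rod is not purple, and is the larger of those in its own colour.

How it is judged:
By the outcome, as a careful person would: the job done as asked, in the order asked, and still so for the second after the job is handed in, with the robot touching nothing.
It also fails if it takes over 61 s, if anything falls off the work surface, if the arm or the gripper's body presses on something with over 40 N, if the wrist force passes 120 N, or if a joint passes its speed limit or range.

## Robot

A 6-joint arm with a two-finger parallel gripper is mounted at the origin on the work surface. World frame = base frame: x ahead of the robot, y to its left, z up, the work surface at z = 0. Lengths are in m, angles in rad, forces in N, time in s.
With the tool pointing down it reaches from about 0.225 to 0.875 m from the base axis. Payload 3.4 kg.
Tool frame: the origin (TCP) lies midway between the tips of the shut fingers; the grasp point (between the pads) lies 19 mm behind it (pinch_z is the distance from the TCP to the grasp point, in m); z points along the fingers, y is the line along which they close (so a half turn about z gives the same grasp; the last joint's range is limited). The gripper opens to 85 mm and grips with 20 to 120 N. Pads are 22 mm wide; open, the fingers measure 114 mm over their backs; the gripper's body (76 mm by 85 mm) begins 54 mm behind the grasp point. The pads swing forward as they close: fully open they stand 13 mm farther back than shut.
Start: joints at [-1.467, 0.276, 1.505, -0, 1.361, -0.121], TCP at [0.128, -0.561, 0.231] pointing down, gripper open.
Joint ranges: [-2.89, 2.89], [-0.75, 2.08], [0.22, 2.7], [-1.18, 4.32], [0.11, 2.71], [-2.7, 2.7]. Speed limits (rad/s): [2.57, 2.57, 3.14, 3.14, 3.14, 3.14].

## Interface

Orientations are given as a unit quaternion [w, x, y, z].
In Python, from rig import get_state, get_image, sign_off, pinch_z gives the robot as it stands.
- The arm moves only by the tool send_rows, never from a script. Its argument "steps" is one flat list of numbers, 5 for each row, row after row: the gripper's target within -1 to 1 (fully open at 1, half-way at 0, shut at -1), then the shift along the tool's x, y, z in cm, then the turn about the tool's z in degrees. In form: [gripper, x, y, z, roll, gripper, x, y, z, roll, ...]. A call has 1 to 12 rows; each row shifts and turns the commanded pose from where the row before left it, along the tool's axes as they then stand; what a row does not reach is not made up. A row lasts 1/10 s, in which the tool goes at most 50 mm and 8.59 degrees, less where a joint would pass 70% of its speed; a pose out of reach is approached as far as the arm can. A call is refused whole if a number of a shift passes 5 or a number of a turn 8.59, either way. A call with a gripper value outside its range is refused whole. The fingers move at their own pace and stop on an object; "newtons" is the grip in N (left out, the last holds). Time passes only in rows, so rows that do not move let the fingers close. It gives the time, the measured TCP pose, the force, the opening and the grip force at its end, in the units of the state.
- get_state(): the state, without advancing time (a new reading comes with each control period).
- get_image(name): name is "side" or "top" or "wrist"; returns a dict with "color" (384x512x3 uint8, red, green, blue), "mtx" (3x3 intrinsics, pixels), "k1" (the pictures are not rectified: a ray, as slopes to the right and down, at radius r is drawn at 1 + k1 r^2 times it, then the intrinsics apply), "T" (4x4, takes a point from camera to world coordinates); the wrist camera has in their place "mount" (4x4, takes a point from camera to tool coordinates, whose origin is the TCP and whose axes are the flange's). Camera axes: x right, y down, z forward; pixel columns grow to the right and rows downward; lengths in m; the calibration is good to about 2 mm. A picture is of the moment at which its call begins: read the wrist's pose just before it. There is no depth.
- sign_off(): hands the job in; it is judged then, once.
The state is a dict: "clock": time; "qpos": joint angles; "qd": joint speeds; "effort": joint torques, N m; "position": TCP position; "ee_rot": TCP orientation; "contact_force": force on the tool from outside, world axes, zero at the start; "moment": the same for the moment, N m; "width": finger opening in m; "gripper_force": force on a finger pad.
Only numpy, scipy, OpenCV 4.12 (cv2) and the standard library are available. Lean on these libraries where they do the work, as an engineer would, in place of code of your own. Each camera call takes 0.05 s, during which the arm holds its last target. There are 200 camera calls.

## Working session

There is one attempt and no reset: what is moved stays moved. The work goes in short steps, Python scripts to look and compute and a tool call to move; the robot and the scene stay as the last step left them, time stands still between calls to the robot, and variables do not carry over. Pictures are saved under pics/ and viewed, at most 10 in all, crops included, and the job is handed in when it is done.

Besides the shell and the picture viewer there is one more tool, called after "Emit:" by a JSON object that holds its "name" and its "arguments". send_rows: Moves the arm, as the interface text tells. Its arguments: {"type":"object","properties":{"steps":{"type":"array"},"newtons":{"type":"number"}},"required":["steps"]}

```bash
mkdir -p pics
cat > h.py <<'E'
import numpy as np, cv2
from rig import get_state, get_image, sign_off, pinch_z
from scipy.spatial.transform import Rotation as R
def tool():
    s=get_state(); q=s["ee_rot"]; T=np.eye(4)
    T[:3,:3]=R.from_quat([q[1],q[2],q[3],q[0]]).as_matrix(); T[:3,3]=s["position"]; return T,s
def shot(name):
    T,s=tool(); im=get_image(name)
    im["W"]=T@np.array(im["mount"]) if name=="wrist" else np.array(im["T"])
    return im
def ray(im,u,v,z):
    m=np.array(im["mtx"]); d=np.array([(u-m[0,2])/m[0,0],(v-m[1,2])/m[1,1]]); x=d.copy()
    for _ in range(20): x=d/(1+im["k1"]*(x@x))
    W=im["W"]; r=W[:3,:3]@np.array([x[0],x[1],1]); o=W[:3,3]
    return o+r*(z-o[2])/r[2]
def save(im,f): cv2.imwrite(f,im["color"][:,:,::-1])
def totool(p):
    T,s=tool(); return T[:3,:3].T@(np.array(p)-T[:3,3])
E
python3 - <<'E'
from h import *
import pickle
a=shot("top");b=shot("side");pickle.dump((a,b),open("tb.pkl","wb"))
c=np.hstack([a["color"],b["color"]]);save(a,"pics/top.png");save(b,"pics/side.png")
T,s=tool();print(T.round(3),a["W"].round(3),b["W"].round(3),s["contact_force"],s["width"],pinch_z)
E
```

```text
[[ 0.975  0.223 -0.     0.128]
 [ 0.223 -0.975  0.002 -0.56 ]
 [ 0.    -0.002 -1.     0.231]
 [ 0.     0.     0.     1.   ]] [[-0.023 -0.991  0.129  0.393]
 [-0.999  0.026  0.022  0.087]
 [-0.025 -0.128 -0.991  0.997]
 [ 0.     0.     0.     1.   ]] [[-0.704 -0.483  0.52   0.126]
 [-0.71   0.499 -0.497  0.489]
 [-0.019 -0.719 -0.695  0.618]
 [ 0.     0.     0.     1.   ]] [ 0.04026693  0.12984678 -0.15045038] 0.0853203247472759 0.0187
```

View pics/top.png

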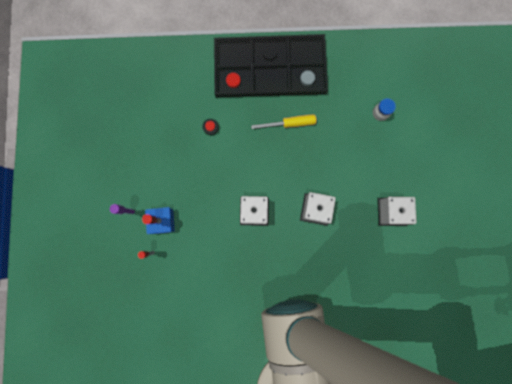

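View pics/side.png

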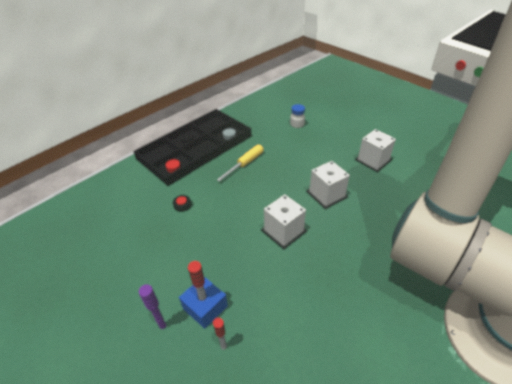

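Top view: the rods that could be taken for the target are a red one in the blue stand (148,219), a smaller red one (142,255) and a purple one (116,209). I choose the one in the stand. The bore mouths are at about (254,210), (320,208) and (402,210).

Run:
```python
from h import *
import pickle
a,b=pickle.load(open("tb.pkl","rb"))
cv2.imwrite("pics/crop.png",cv2.resize(b["color"][240:370,120:260,::-1],None,fx=4,fy=4,interpolation=cv2.INTER_CUBIC))
for u,v,z in [(148,219,.14),(254,210,.072),(320,208,.072),(402,210,.072),(142,255,.1),(116,209,.14)]: print(u,v,ray(a,u,v,z).round(4))
for u,v,z in [(196,266,.14),(285,210,.072),(330,174,.072),(378,138,.072),(219,323,.1),(147,290,.14)]: print(u,v,ray(b,u,v,z).round(4))
print(get_image("wrist")["mount"])
```

```text
148 219 [0.4288 0.3382 0.14  ]
254 210 [0.4474 0.0998 0.072 ]
320 208 [ 0.4483 -0.0596  0.072 ]
402 210 [ 0.4386 -0.2558  0.072 ]
142 255 [0.3471 0.3632 0.1   ]
116 209 [0.4531 0.4117 0.14  ]
196 266 [0.4282 0.3401 0.14  ]
285 210 [0.448  0.1028 0.072 ]
330 174 [ 0.4487 -0.0535  0.072 ]
378 138 [ 0.4435 -0.2553  0.072 ]
219 323 [0.3463 0.367  0.1   ]
147 290 [0.447  0.4206 0.14  ]
[[-1.36734256e-03 -9.55042950e-01 -2.96464323e-01  7.47995415e-02]
 [ 9.99998526e-01 -1.61383058e-03  5.86704560e-04 -9.13160665e-04]
 [-1.03877124e-03 -2.96463084e-01  9.55043748e-01 -1.42124800e-01]
 [ 0.00000000e+00  0.00000000e+00  0.00000000e+00  1.00000000e+00]]
```

View pics/crop.png

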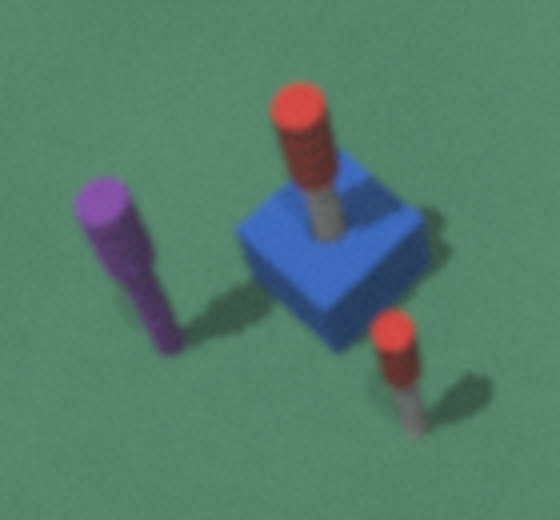

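The crop shows the larger red rod standing in the blue stand, with the small red and purple ones loose beside it, which confirms the choice. I'll square the tool to the world axes and go above mouth_3.

Emit:
{"name": "send_rows", "arguments": {"steps": [0,0,0,0,6.45,0,0,0,0,6.45,0,3.5,-3.4,0,0,0,3.5,-3.4,0,0,0,3.5,-3.4,0,0,0,3.5,-3.4,0,0,0,3.5,-3.4,0,0,0,3.5,-3.4,0,0,0,3.5,-3.4,0,0,0,3.5,-3.4,0,0,0,3.2,-3.2,0,0,0,0,0,0,0]}}

```text
clock: 1.35
position: [0.4435, -0.2524, 0.2311]
ee_rot: [-0.001, 1.0, 0.003, 0.001]
contact_force: [-1.1, -0.9, 0.2]
width: 0.0428
gripper_force: 0.0
```

```bash
cat >> h.py <<'E'
def mouth(im,guess,f=None):
    """project guess, then find bore circle as darkest blob near it"""
    W=np.linalg.inv(im["W"]); p=W@np.r_[guess,1]; x=p[:2]/p[2]; x=x*(1+im["k1"]*(x@x)); m=np.array(im["mtx"])
    u,v=m[0,0]*x[0]+m[0,2],m[1,1]*x[1]+m[1,2]; return u,v
E
python3 - <<'E'
from h import *
T,s=tool();print(T.round(4),s["clock"],s["qpos"],s["width"])
im=shot("wrist");save(im,"pics/w3.png");print(mouth(im,[.441,-.2555,.072]),im["mtx"])
E
```

```text
[[ 1.      0.0061  0.0018  0.4435]
 [ 0.006  -1.      0.0024 -0.2524]
 [ 0.0019 -0.0024 -1.      0.2311]
 [ 0.      0.      0.      1.    ]] 1.35 [-0.65611374  0.17819796  1.63815902  0.0031506   1.32526071  0.90786537] 0.042843287188063794
(np.float64(256.4582844693164), np.float64(174.38876854510897)) [[288.57638357   0.         252.81710401]
 [  0.         288.57638357 188.59808206]
 [  0.           0.           1.        ]]
```

View pics/w3.png

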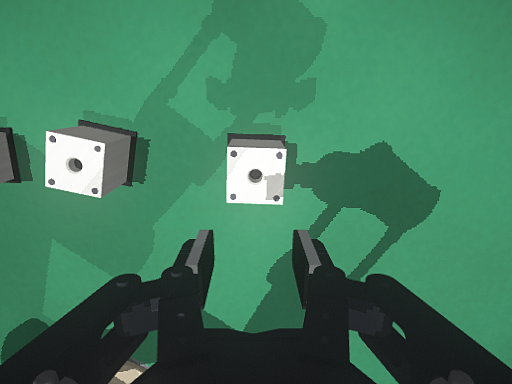

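The wrist view shows socket_3's bore at about (255.5,175.5), with socket_2's at (75,165). I'll measure this one, then stop over the other two on the way to the stand.

```bash
cat >> h.py <<'E'
def bore(im,guess):
    u,v=mouth(im,guess); u,v=int(u),int(v); g=cv2.cvtColor(im["color"],cv2.COLOR_RGB2GRAY)[v-14:v+15,u-14:u+15]
    n,l,st,c=cv2.connectedComponentsWithStats((g<115).astype(np.uint8))
    i=max(range(1,n),key=lambda k:st[k,4]); px=c[i]+[u-14,v-14]
    return px,st[i],ray(im,*px,.072).round(4)
E
python3 - <<'E'
from h import *
im=shot("wrist");print(bore(im,[.441,-.2555,.072]),bore(im,[.4485,-.0565,.072]))
E
```

```text
(array([252.83505155, 172.08247423]), array([ 7,  9, 13, 11, 97], dtype=int32), array([ 0.4413, -0.254 ,  0.072 ])) (array([ 72.7745098 , 162.46078431]), array([ 11,   6,  14,  13, 102], dtype=int32), array([ 0.4515, -0.0607,  0.072 ]))
```

Emit:
{"name": "send_rows", "arguments": {"steps": [0,0,-5,0,0,0,0.5,-5,0,0,0,0,-5,0,0,0,0,-4.6,0,0,0,0,0,0,0]}}

```text
clock: 1.95
position: [0.4437, -0.0574, 0.2313]
ee_rot: [-0.001, 1.0, 0.002, -0.001]
contact_force: [-0.4, -1.1, 0.2]
width: 0.0426
gripper_force: 0.0
```

Run:
```python
from h import *
im=shot("wrist");print(bore(im,[.4485,-.0565,.072]))
```

```text
(array([254.08264463, 164.38016529]), array([ 10,   6,  13,  13, 121], dtype=int32), array([ 0.4517, -0.0578,  0.072 ]))
```

Emit:
{"name": "send_rows", "arguments": {"steps": [0,0,-5,0,0,0,0,-5,0,0,0,0,-5.0,0,0,0,0,-0.8,0,0,0,0,0,0,0]}}

```text
clock: 2.5
position: [0.4458, 0.0963, 0.2311]
ee_rot: [0.001, 1.0, 0.0, 0.0]
contact_force: [-0.4, -0.5, -0.5]
width: 0.0427
gripper_force: 0.0
```

Run:
```python
from h import *
im=shot("wrist");print(bore(im,[.4477,.1015,.072]))
```

```text
(array([247.62831858, 167.5840708 ]), array([  8,   6,  13,  14, 113], dtype=int32), array([0.4505, 0.1021, 0.072 ]))
```

Emit:
{"name": "send_rows", "arguments": {"steps": [0,-0.4,-4.9,0,0,0,-0.4,-4.9,0,0,0,-0.4,-4.9,0,0,0,-0.4,-4.9,0,0,0,-0.4,-4.2,0,0,0,0,0,0,0]}}

```text
clock: 3.15
position: [0.4269, 0.3372, 0.2308]
ee_rot: [-0.001, 1.0, 0.0, 0.0]
contact_force: [-0.2, -1.3, -0.1]
width: 0.0423
gripper_force: 0.0
```

Run:
```python
from h import *
T,s=tool();print(T.round(4),s["qpos"])
im=shot("wrist");save(im,"pics/wr.png");print(mouth(im,[.4285,.339,.14]))
```

```text
[[ 1.000e+00  9.000e-04  5.000e-04  4.269e-01]
 [ 9.000e-04 -1.000e+00  1.700e-03  3.372e-01]
 [ 5.000e-04 -1.700e-03 -1.000e+00  2.308e-01]
 [ 0.000e+00  0.000e+00  0.000e+00  1.000e+00]] [5.39868922e-01 2.28814684e-01 1.57184326e+00 1.18528323e-03
 1.33963297e+00 2.10949606e+00]
(np.float64(251.57658164950556), np.float64(189.5563524808116))
```

View pics/wr.png

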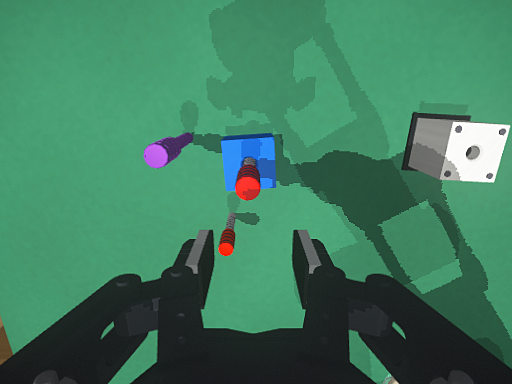

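The wrist view shows the target rod's red cap at about (248,189), the small red rod at (226,249) and the purple one at (156,156). I'll locate the cap.

Run:
```python
from h import *
im=shot("wrist");c=im["color"].astype(int)
m=((c[:,:,0]>215)&(c[:,:,1]<90)).astype(np.uint8)
n,l,st,ce=cv2.connectedComponentsWithStats(m)
for i in range(1,n):
    if st[i,4]>30: p=ray(im,*ce[i],.14);print(ce[i],st[i],p.round(4),(totool(p)*100).round(2))
b=((c[:,:,2]>130)&(c[:,:,0]<60)).astype(np.uint8);n,l,st,ce=cv2.connectedComponentsWithStats(b);i=1+st[1:,4].argmax()
x,y,w,h=st[i,:4];print(st[i],[ray(im,u,y+h/2,.045).round(4) for u in (x,x+w)])
```

```text
[242.09550562 186.51123596] [232 177  24  23 356] [0.4311 0.3441 0.14  ] [ 0.44 -1.1   9.07]
[222.60402685 248.84563758] [216 243  14  13 149] [0.3723 0.3625 0.14  ] [-5.45 -2.93  9.07]
[ 218  137   56   55 1999] [array([0.4292, 0.3752, 0.045 ]), array([0.429 , 0.3103, 0.045 ])]
```

Emit:
{"name": "send_rows", "arguments": {"steps": [0,0.4,-1.0,1,0,0,0,0,3,0,0,0,0,2,0,0,0,0,0,0,0,0,0,0,0]}}

```text
clock: 3.75
position: [0.4302, 0.344, 0.1711]
ee_rot: [0.0, 1.0, -0.001, -0.0]
contact_force: [0.4, 0.1, 0.9]
width: 0.0429
gripper_force: 0.0
```

Run:
```python
from h import *
im=shot("wrist");c=im["color"].astype(int)
m=((c[:,:,0]>215)&(c[:,:,1]<90)).astype(np.uint8)
n,l,st,ce=cv2.connectedComponentsWithStats(m)
for i in range(1,n):
    if st[i,4]>30: p=ray(im,*ce[i],.14);print(ce[i],st[i],p.round(4),(totool(p)*100).round(2))
print(get_state()["position"])
```

```text
[251.2        207.65714286] [246 205  13   7  35] [0.4383 0.3456 0.14  ] [ 0.76 -0.11  3.2 ]
[226.95145631 285.66019417] [219 279  17  15 206] [0.3796 0.363  0.14  ] [-5.11 -1.84  3.19]
[0.4306317  0.34451658 0.17194294]
```

The cap is now mostly in shadow, so its x is biased. The earlier fix of x≈0.431 agrees with where I am, so I'll descend and grip.

Emit:
{"name": "send_rows", "arguments": {"steps": [0,0,0,3,0,0,0,0,3,0,0,0,0,1.3,0,0,0,0,0,0,-1,0,0,0,0,-1,0,0,0,0,-1,0,0,0,0,-1,0,0,0,0,-1,0,0,0,0,-1,0,0,0,0], "newtons": 60}}

```text
clock: 4.8
position: [0.4307, 0.3452, 0.1]
ee_rot: [-0.0, 1.0, 0.0, 0.002]
contact_force: [0.9, -1.5, 5.1]
width: 0.0207
gripper_force: 58.3
```

Emit:
{"name": "send_rows", "arguments": {"steps": [-1,0,0,-1,0,-1,0,0,-2,0,-1,0,0,-3,0,-1,0,0,-3,0,-1,0,0,-3,0,-1,0,0,0,0,-1,0,0,0,0], "newtons": 60}}

```text
clock: 5.5
position: [0.4292, 0.3453, 0.2187]
ee_rot: [-0.0, 1.0, -0.0, 0.0]
contact_force: [0.4, 0.1, -1.9]
width: 0.0207
gripper_force: 58.6
```

Run:
```python
from h import *
T,s=tool();print(T.round(4),s["contact_force"],s["moment"],s["width"])
a=shot("wrist");b=shot("side");t=shot("top")
r=lambda i,y0,y1,x0,x1,f:cv2.resize(i["color"][y0:y1,x0:x1,::-1],None,fx=f,fy=f,interpolation=cv2.INTER_CUBIC)
A=r(a,90,384,156,356,2);print(A.shape)
for nm,i in(("s",b),("t",t)):print(nm,mouth(i,T[:3,3]),mouth(i,T[:3,3]-[0,0,.09]))
u,v=map(int,mouth(b,T[:3,3]-[0,0,.04]));B=cv2.resize(r(b,max(v-74,0),max(v-74,0)+147,u-50,u+50,4),(400,588))
cv2.imwrite("pics/held.png",np.hstack([A,B]))
```

```text
[[ 1.000e+00 -3.000e-04  6.000e-04  4.292e-01]
 [-3.000e-04 -1.000e+00  1.000e-03  3.453e-01]
 [ 6.000e-04 -1.000e-03 -1.000e+00  2.187e-01]
 [ 0.000e+00  0.000e+00  0.000e+00  1.000e+00]] [ 0.39853907  0.06724444 -1.88309518] [0.04668749 0.04147652 0.02630632] 0.020694378512653627
(588, 400, 3)
s (np.float64(184.91645500017864), np.float64(236.82009675162197)) (np.float64(194.07491040446803), np.float64(271.48496918234696))
t (np.float64(133.4320354945511), np.float64(217.5570304116087)) (np.float64(146.3673611450746), np.float64(219.07376265487892))
```

View pics/held.png

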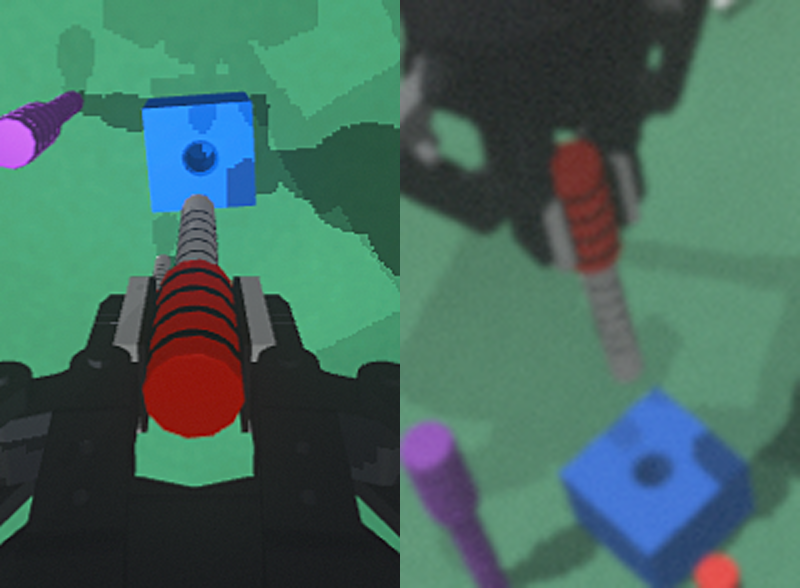

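Left half (wrist): the rod is held centred and straight, with its tip at about (255,188) in the full image and the empty stand hole at (256,168). Right half (side): the rod hangs upright above the stand. I'll compute the tip's offset in the tool frame.

Run:
```python
from h import *
T,s=tool();im=shot("wrist")
g=im["color"][176:216,225:285].astype(int);sat=(g.max(2)-g.min(2))
for r in range(0,40,2):
    x=np.where(sat[r]<25)[0]; print(r+176,(x.min()+225,x.max()+225,len(x)) if len(x) else None,end=' ')
z=T[2,3]-.09
for p in [(255,187.5),(255,190)]: print((totool(ray(im,*p,z))*100).round(2))
print((totool(ray(im,256,168.5,.045))*100).round(2),s["position"])
```

```text
176 None 178 None 180 None 182 None 184 None 186 None 188 (np.int64(252), np.int64(258), 7) 190 (np.int64(249), np.int64(260), 12) 192 (np.int64(248), np.int64(261), 14) 194 (np.int64(247), np.int64(262), 16) 196 (np.int64(247), np.int64(262), 16) 198 (np.int64(247), np.int64(262), 16) 200 (np.int64(247), np.int64(262), 16) 202 (np.int64(246), np.int64(263), 18) 204 (np.int64(246), np.int64(263), 18) 206 (np.int64(246), np.int64(263), 18) 208 (np.int64(246), np.int64(263), 18) 210 (np.int64(246), np.int64(263), 18) 212 (np.int64(245), np.int64(263), 19) 214 (np.int64(245), np.int64(263), 19) [0.34 0.13 9.  ]
[0.12 0.13 9.  ]
[ 0.06  0.31 17.15] [0.42835366 0.34456366 0.21654128]
```

Emit:
{"name": "send_rows", "arguments": {"steps": [-1,0.4,2,0,0,-1,0.4,4,0,0,-1,0.4,4.5,0,0,-1,0.4,4.5,0,0,-1,0.4,4.5,0,0,-1,0.4,3.2,0,0,-1,0,1.5,0,0,-1,0,0,1.5,0,-1,0,0,1.5,0,-1,0,0,0.5,0,-1,0,0,0,0,-1,0,0,0,0]}}

```text
clock: 6.9
position: [0.4536, 0.1033, 0.1833]
ee_rot: [0.0, 1.0, 0.0, -0.0]
contact_force: [0.6, -0.8, -1.8]
width: 0.0207
gripper_force: 58.9
```

```bash
cat >> h.py <<'E'
def align(f,top=.072,scale=4):
    T,s=tool();im=shot("wrist")
    print(T[:3,3].round(4),s["clock"],s["contact_force"].round(1) if hasattr(s["contact_force"],"round") else s["contact_force"])
    cv2.imwrite(f,cv2.resize(im["color"][130:230,190:320,::-1],None,fx=5,fy=5,interpolation=cv2.INTER_CUBIC)); return T,im
E
python3 - <<'E'
from h import *
import pickle
T,im=align("pics/a1.png");pickle.dump((T,im),open("a1.pkl","wb"))
E
```

```text
[0.4536 0.1033 0.1833] 6.9 [ 0.6 -0.8 -1.8]
```

View pics/a1.png

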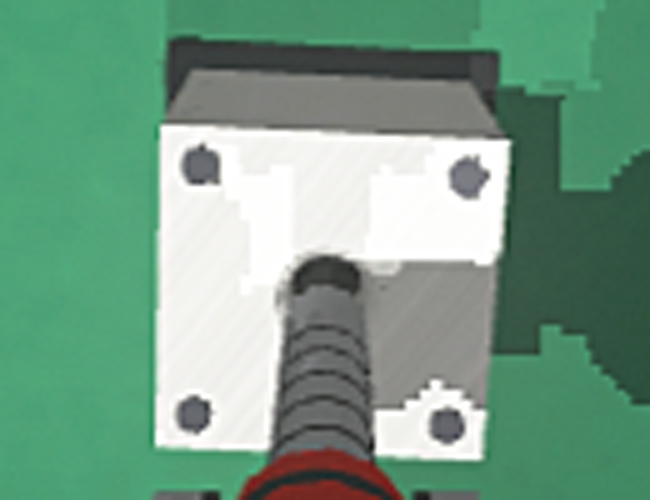

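The crop shows the bore mouth half hidden behind the tip. The screws' diagonals put its centre at crop (327,298), which is full-image (255.4,189.7).

Run:
```python
from h import *
import pickle
T,im=pickle.load(open("a1.pkl","rb"))
t=lambda p:(T[:3,:3].T@(p-T[:3,3])*100).round(2)
print(t(ray(im,255.4,189.7,.072)),t(ray(im,255.2,187.8,T[2,3]-.09)))
g=im["color"][180:200,235:275].astype(int);sat=g.max(2)-g.min(2)
sc=[[200,165],[448,425],[469,177],[193,413]]
P=[ray(im,190+u/5,130+v/5,.072) for u,v in sc];print(np.round(P,4),np.mean(P,0).round(4))
```

```text
[-0.51  0.18 11.13] [0.33 0.14 9.  ]
[[0.4736 0.1242 0.072 ]
 [0.4233 0.0785 0.072 ]
 [0.4713 0.076  0.072 ]
 [0.4259 0.1267 0.072 ]] [0.4485 0.1013 0.072 ]
```

Emit:
{"name": "send_rows", "arguments": {"steps": [-1,-0.25,0.05,0,0,-1,0,0,0.5,0,-1,0,0,0.5,0,-1,0,0,0.5,0,-1,0,0,0.5,0,-1,0,0,0.4,0,-1,0,0,0,0,-1,0,0,0,0]}}

```text
clock: 7.75
position: [0.4509, 0.1026, 0.1592]
ee_rot: [0.0, 1.0, -0.0, -0.0]
contact_force: [0.8, -1.1, -2.0]
width: 0.0203
gripper_force: 58.9
```

Emit:
{"name": "send_rows", "arguments": {"steps": [-1,0,0,0.4,0,-1,0,0,0.4,0,-1,0,0,0.2,0,-1,0,0,0,0]}}

```text
clock: 8.15
position: [0.4506, 0.1025, 0.1489]
ee_rot: [0.0, 1.0, -0.0, -0.0]
contact_force: [-1.0, -0.6, -2.8]
width: 0.0207
gripper_force: 58.9
```

Emit:
{"name": "send_rows", "arguments": {"steps": [-1,0,0,0.3,0,-1,0,0,0.3,0,-1,0,0,0.2,0,-1,0,0,0,0]}}

```text
clock: 8.55
position: [0.4511, 0.1026, 0.1413]
ee_rot: [0.0, 1.0, -0.0, 0.0]
contact_force: [-0.1, 1.0, 1.2]
width: 0.0211
gripper_force: 58.9
```

Emit:
{"name": "send_rows", "arguments": {"steps": [-1,0,0,0.2,0,-1,0,0,0,0]}}

```text
clock: 8.75
position: [0.4511, 0.1026, 0.1392]
ee_rot: [0.0, 1.0, -0.0, 0.0]
contact_force: [0.3, 1.5, 1.4]
width: 0.0207
gripper_force: 58.9
```

Emit:
{"name": "send_rows", "arguments": {"steps": [-1,0,0,0.15,0,-1,0,0,0,0,-1,0,0,0,0]}}

```text
clock: 9.05
position: [0.451, 0.1026, 0.1377]
ee_rot: [0.0, 1.0, -0.0, 0.0]
contact_force: [0.7, 0.4, 2.7]
width: 0.0209
gripper_force: 58.9
```

Emit:
{"name": "send_rows", "arguments": {"steps": [-1,0,0,0.15,0,-1,0,0,0,0]}}

```text
clock: 9.25
position: [0.451, 0.1026, 0.1362]
ee_rot: [0.0, 1.0, -0.0, 0.0]
contact_force: [0.4, -0.2, 1.2]
width: 0.0205
gripper_force: 58.9
```

Emit:
{"name": "send_rows", "arguments": {"steps": [-1,0,0,0.15,0,-1,0,0,0,0]}}

```text
clock: 9.45
position: [0.451, 0.1026, 0.1347]
ee_rot: [0.0, 1.0, -0.0, 0.0]
contact_force: [0.5, 0.5, 1.7]
width: 0.0205
gripper_force: 58.9
```

Emit:
{"name": "send_rows", "arguments": {"steps": [-1,0,0,0.15,0,-1,0,0,0,0]}}

```text
clock: 9.65
position: [0.4509, 0.1026, 0.1331]
ee_rot: [0.0, 1.0, -0.0, 0.0]
contact_force: [0.4, 0.4, 1.6]
width: 0.0207
gripper_force: 58.9
```

Emit:
{"name": "send_rows", "arguments": {"steps": [-1,0,0,0.15,0,-1,0,0,0,0]}}

```text
clock: 9.85
position: [0.4509, 0.1026, 0.1316]
ee_rot: [0.0, 1.0, -0.0, 0.0]
contact_force: [1.1, 0.8, 1.3]
width: 0.0207
gripper_force: 58.9
```

Emit:
{"name": "send_rows", "arguments": {"steps": [-1,0,0,0.15,0,-1,0,0,0,0]}}

```text
clock: 10.05
position: [0.4509, 0.1026, 0.1301]
ee_rot: [0.0, 1.0, -0.0, 0.0]
contact_force: [0.8, -0.3, 1.4]
width: 0.0204
gripper_force: 58.9
```

Emit:
{"name": "send_rows", "arguments": {"steps": [-1,0,0,0.15,0,-1,0,0,0,0]}}

```text
clock: 10.25
position: [0.4509, 0.1026, 0.1286]
ee_rot: [0.0, 1.0, -0.0, -0.0]
contact_force: [0.2, 0.1, 1.9]
width: 0.0206
gripper_force: 58.9
```

Emit:
{"name": "send_rows", "arguments": {"steps": [-1,0,0,0.15,0,-1,0,0,0,0]}}

```text
clock: 10.45
position: [0.4509, 0.1026, 0.1271]
ee_rot: [0.0, 1.0, -0.0, 0.0]
contact_force: [1.1, -0.4, 1.1]
width: 0.0204
gripper_force: 58.9
```

Emit:
{"name": "send_rows", "arguments": {"steps": [-1,0,0,0.15,0,-1,0,0,0,0]}}

```text
clock: 10.65
position: [0.4509, 0.1026, 0.1256]
ee_rot: [0.0, 1.0, -0.0, -0.0]
contact_force: [0.9, 0.4, 1.2]
width: 0.0205
gripper_force: 59.0
```

Emit:
{"name": "send_rows", "arguments": {"steps": [-1,0,0,0.15,0,-1,0,0,0,0]}}

```text
clock: 10.85
position: [0.4509, 0.1026, 0.1241]
ee_rot: [0.0, 1.0, -0.0, -0.0]
contact_force: [1.1, 0.4, 1.0]
width: 0.0205
gripper_force: 59.0
```

Emit:
{"name": "send_rows", "arguments": {"steps": [-1,0,0,0.15,0,-1,0,0,0,0]}}

```text
clock: 11.05
position: [0.4509, 0.1026, 0.1226]
ee_rot: [0.0, 1.0, -0.0, -0.0]
contact_force: [0.5, -0.5, 1.7]
width: 0.0204
gripper_force: 59.0
```

Depth is now about 39 mm, past the 36 mm limit of the shallow ones, so socket_1 is the deep one unless the rod has slipped in the grip. I'll carry on to its bottom.

Emit:
{"name": "send_rows", "arguments": {"steps": [-1,0,0,0.15,0,-1,0,0,0.15,0,-1,0,0,0,0]}}

```text
clock: 11.35
position: [0.4508, 0.1026, 0.1195]
ee_rot: [0.0, 1.0, -0.0, -0.0]
contact_force: [1.5, 0.3, 1.4]
width: 0.0208
gripper_force: 59.0
```

Emit:
{"name": "send_rows", "arguments": {"steps": [-1,0,0,0.15,0,-1,0,0,0,0]}}

```text
clock: 11.55
position: [0.4508, 0.1026, 0.1181]
ee_rot: [0.0, 1.0, -0.0, -0.0]
contact_force: [1.1, -0.4, 1.4]
width: 0.0208
gripper_force: 59.0
```

Run:
```python
from h import *
T,im=align("pics/x.png");b=shot("side")
u,v=map(int,mouth(b,T[:3,3]-[0,0,.03]))
B=b["color"][v-60:v+60,u-60:u+60,::-1]
A=im["color"][150:330,165:345,::-1]
cv2.imwrite("pics/dep.png",np.hstack([cv2.resize(x,(400,400),interpolation=cv2.INTER_CUBIC) for x in(A,B)]))
```

```text
[0.4508 0.1026 0.1181] 11.55 [ 1.1 -0.4  1.4]
```

View pics/dep.png

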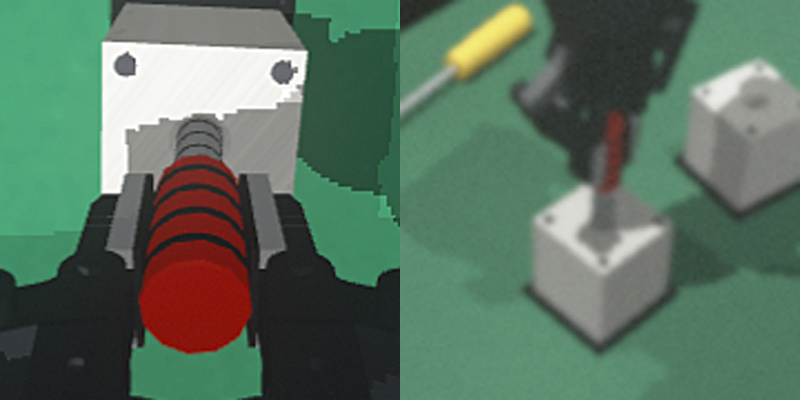

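The rod is well inside socket_1's bore. The cap's lower edge is at row 308, the same as just after the grasp, so it hasn't slipped. Depth is about 44 mm, so I'll continue to the bottom in small steps.

Emit:
{"name": "send_rows", "arguments": {"steps": [-1,0,0,0.12,0,-1,0,0,0,0]}}

```text
clock: 11.85
position: [0.4509, 0.1026, 0.117]
ee_rot: [0.0, 1.0, -0.0, -0.0]
contact_force: [1.4, -0.2, 1.8]
width: 0.0206
gripper_force: 59.0
```

Emit:
{"name": "send_rows", "arguments": {"steps": [-1,0,0,0.15,0,-1,0,0,0,0]}}

```text
clock: 12.05
position: [0.4509, 0.1026, 0.1155]
ee_rot: [0.0, 1.0, -0.0, -0.0]
contact_force: [0.9, -0.7, 1.8]
width: 0.0205
gripper_force: 59.0
```

Emit:
{"name": "send_rows", "arguments": {"steps": [-1,0,0,0.15,0,-1,0,0,0,0]}}

```text
clock: 12.25
position: [0.4508, 0.1026, 0.1139]
ee_rot: [0.0, 1.0, -0.0, -0.0]
contact_force: [0.9, 0.1, 0.5]
width: 0.0207
gripper_force: 59.0
```

Emit:
{"name": "send_rows", "arguments": {"steps": [-1,0,0,0.15,0,-1,0,0,0,0]}}

```text
clock: 12.45
position: [0.451, 0.1026, 0.1127]
ee_rot: [0.0, 1.0, -0.0, 0.0]
contact_force: [1.3, 0.3, 3.6]
width: 0.0208
gripper_force: 59.4
```

Emit:
{"name": "send_rows", "arguments": {"steps": [-1,0,0,0.08,0,-1,0,0,0,0]}}

```text
clock: 12.65
position: [0.4511, 0.1026, 0.1123]
ee_rot: [0.0, 1.0, -0.0, 0.0]
contact_force: [0.2, 0.6, 7.8]
width: 0.0207
gripper_force: 59.5
```

Emit:
{"name": "send_rows", "arguments": {"steps": [-1,0,0,0.05,0,-1,0,0,0,0]}}

```text
clock: 12.85
position: [0.4512, 0.1026, 0.1121]
ee_rot: [0.0, 1.0, -0.0, 0.0]
contact_force: [-0.2, -0.2, 10.1]
width: 0.0206
gripper_force: 59.6
```

The reaction is about 12 N and climbing stiffly with no travel: a firm bottom at about 50 mm. I'll ease off a little and release.

Emit:
{"name": "send_rows", "arguments": {"steps": [-1,0,0,-0.06,0,-1,0,0,0,0,-0.6,0,0,0,0,-0.2,0,0,0,0,0,0,0,0,0,0,0,0,0,0,0,0,0,0,0], "newtons": 20}}

```text
clock: 13.55
position: [0.4504, 0.1025, 0.1115]
ee_rot: [0.0, 1.0, -0.0, -0.001]
contact_force: [0.4, -0.0, -0.5]
width: 0.0429
gripper_force: 0.0
```

Emit:
{"name": "send_rows", "arguments": {"steps": [0,0,0,-1,0,0,0,0,-2,0,0,0,0,-3,0,0,0,0,-3,0,0,0,0,-3,0,0,0,0,0,0,0,0,0,0,0]}}

```text
clock: 14.25
position: [0.451, 0.1026, 0.2327]
ee_rot: [-0.0, 1.0, -0.0, 0.001]
contact_force: [0.6, -0.0, -0.4]
width: 0.0427
gripper_force: 0.0
```

Run:
```python
from h import *
T,s=tool();im=shot("wrist");b=shot("side")
print(T[:3,3],s["contact_force"],[mouth(b,[.4485,.1015,z]) for z in(.072,.102,.152)],[mouth(im,[.4485,.1015,z]) for z in(.072,.102,.152)])
u,v=map(int,mouth(b,[.4485,.1015,.1]))
B=b["color"][v-60:v+60,u-60:u+60,::-1];print(u-60,v-60)
A=im["color"][110:290,165:345,::-1]
cv2.imwrite("pics/fin.png",np.hstack([cv2.resize(x,(400,400),interpolation=cv2.INTER_CUBIC) for x in(A,B)]))
```

```text
[0.4510384  0.10257183 0.23270905] [ 0.609114   -0.02873753 -0.37014223] [(np.float64(285.22441651511616), np.float64(209.5352245100966)), (np.float64(285.75925938028513), np.float64(199.50415225699)), (np.float64(286.71357042742284), np.float64(181.4197216946767))] [(np.float64(254.25548305700542), np.float64(174.04013879334136)), (np.float64(254.43641167245886), np.float64(181.56090424158663)), (np.float64(254.83556610117355), np.float64(198.16224348188518))]
225 140
```

View pics/fin.png

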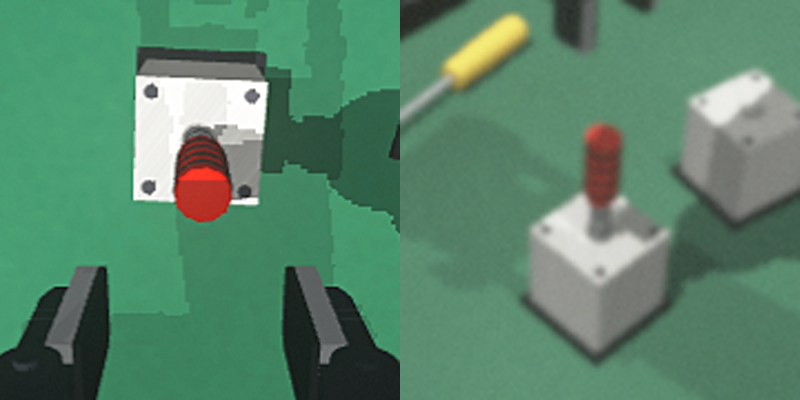

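The rod stands upright in socket_1. Its cap is at side pixel (286,180.5), where a rod seated 50 mm deep should be (286.7,181.4). The fingers are clear.

```bash
python3 -c "
from rig import sign_off; print(sign_off())"
```

```text
the job is handed in; nothing more can be done
None
```

The depth rod is standing upright and released in socket_1, bottomed about 50 mm down; only the deep bore goes past 36 mm, so I left the other two unsounded, and I handed the job in at about 14 s.

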